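# Tighten the lock ring of a grip holder without turning its barrel

### The job

The barrel of the test-grip holder stands on its mark, but its knurled brass lock ring is still loose: tighten the ring clockwise (seen from above) by its orange handle until it comes up hard against its stop, while holding the barrel still by its blue handle so that its red line stays at the yellow pointer. The ring is stiffer than the barrel and would carry it round, so squeeze the orange handle up to the blue one and do not let the blue one give way. Then let go, and leave the other things on the bench where they are.

Things in the scene. Friction and masses are not known exactly. Their poses are not given: they have to be found in the camera images.
- blue_handle (a point): Blue sleeve, an upright round handle 12 mm in diameter and 48 mm long, at the end of the barrel's cranked steel bar; the point is its centre, 136 mm above the table (sleeve from 112 to 160 mm), 84 mm from the barrel's axis. Its bar, 9 mm thick, runs level at 100 mm height. It should stay where it is.
- orange_handle (a point): Orange sleeve, an upright round handle of the same size and height, also 84 mm from the axis, on the lock ring's bar (level at 73 mm height, then straight up). The point is its centre. It stands anticlockwise (seen from above) of the blue handle, 40 to 53 mm from it centre to centre, with nothing between or beside them; with the ring tight the centres are 23.5 mm apart (0.28 rad about the axis).
- barrel_axis (a point): Point on the upright common axis of barrel and ring, 136 mm above the table. Steel barrel 56 mm in diameter up to 146 mm, threaded stub 28 mm in diameter on top up to 168 mm; brass knurled ring 90 mm in diameter from 62 to 84 mm.
- holder: Fixed holder: black base 240 mm square, 20 mm high, aluminium flange, dark housing below the ring; origin on the axis at table height. A yellow pointer post, 56 mm from the axis and up to 113 mm high, stands on its -x side, away from the handles. It stands anywhere mid-table, turned at random up to 1 rad, handles away from the robot or to a side.
- ring (a joint): Turn of the lock ring relative to the barrel (rad), growing as it tightens clockwise; 0 is loosest, 0.40 is tight against a rigid stop. Starts between 0.04 and 0.18. Thread drag 1.0 N m (about 12 N at the handle); it stays where it is left.
- barrel (a joint): Turn of the barrel in the housing (rad), positive anticlockwise from above; 0, where it starts, has its red line at the yellow pointer. It is held by a drag of only 0.3 N m (about 4 N at the handle), less than the ring's, so a ring that is pushed alone carries the barrel round with it and does not tighten; it stays where it is left.
- steel_specimen: steel dog-bone test bar, 180 x 26 x 8 mm, lying loose on the table; origin at the centre of its underside
- white_specimen: white plastic dog-bone test bar, 160 x 26 x 8 mm, lying loose; origin at the centre of its underside
- spanner: loose open-ended spanner, 180 mm long, lying flat on the holder's black base beside the flange; origin at its middle
- screwdriver: loose screwdriver lying on the table; origin at its middle
- grease_jar: loose jar, 60 mm in diameter, 75 mm high, upright; origin at the centre of its underside
- platen: loose steel compression platen, a disc 80 mm in diameter with a stub, 42 mm high; origin at the centre of its underside

How it is judged:
By the outcome, as a careful person would: the job done as asked, in the order asked, and still so for the second after the job is handed in, with the robot touching nothing.
It also fails if it takes over 38 s, if anything falls off the work surface, if the arm or the gripper's body presses on something with over 40 N, if the wrist force passes 120 N, or if a joint passes its speed limit or range.

### The arm

A 6-joint arm with a two-finger parallel gripper is mounted at the origin on the work surface. World frame = base frame: x ahead of the robot, y to its left, z up, the work surface at z = 0. Lengths are in mm, angles in rad, forces in N, time in s.
With the tool pointing down it reaches from about 350 to 775 mm from the base axis. Payload 7.3 kg.
Tool frame: the origin (TCP) lies between the finger pads; the fingertips stand 25 mm ahead of it and the grasp point (between the pads) lies 6 mm ahead of it; z points along the fingers, y is the line along which they close (so a half turn about z gives the same grasp; the last joint's range is limited). The gripper opens to 92 mm and grips with 3 to 60 N. Pads are 19 mm wide; open, the fingers measure 130 mm over their backs; the gripper's body (75 mm by 190 mm) begins 47 mm behind the grasp point.
Start: joints at [-1.29, 0.342, 1.524, -0, 1.275, -0.146], TCP at [217.353, -477.915, 230.341] pointing down, gripper open.
Joint ranges: [-2.53, 2.53], [-0.77, 2.02], [0.04, 2.7], [-1, 4.14], [0.28, 2.66], [-3.11, 3.11]. Speed limits (rad/s): [2.57, 2.57, 3.14, 3.14, 3.14, 3.14].

### API

Orientations are given as [roll, pitch, yaw] about the fixed x, y, z axes, in that order (R = Rz(yaw) Ry(pitch) Rx(roll)).
In Python, from plant import bot gives the robot as it stands.
- The arm moves only by the tool play_rows, never from a script. Its argument "commands" is a list of rows, each an object of numbers: "x", "y", "z": the shift along the tool's x, y, z in m; "twist": the turn about the tool's z in degrees. In form: [{"x": .., "y": .., "z": .., "twist": ..}, ...]. A call has exactly 8 rows; each row is the pose to reach, as a shift and turn from the pose commanded when the call began, along the tool's axes at that moment; what a row does not reach only later rows make up. A row lasts 1/10 s, in which the tool goes at most 50 mm and 8.59 degrees, less where a joint would pass 70% of its speed; a pose out of reach is approached as far as the arm can. A call with a gripper value outside its range is refused whole. "jaw" is the closure, from 0 (fully open) to 1 (shut), set as the call begins (left out, the last holds). The fingers move at their own pace and stop on an object; the grip force is fixed at half the most. Time passes only in rows, so rows that repeat a pose let the fingers close, or fill a call up. It gives the time, the measured TCP pose, the force, the opening and the grip force at its end, in the units of the state.
- bot.get_obs(): the state, without advancing time (a new reading comes with each control period).
- bot.capture(name): name is "scene" or "top" or "wrist"; returns a dict with "pixels" (400x640x3 uint8, red, green, blue), "fx", "fy", "cx", "cy" (pixels), "eye" and "rotation" of the camera in the world. Camera axes: x right, y down, z forward; pixel columns grow to the right and rows downward; lengths in mm; the calibration is good to about 2 mm. A picture is of the moment at which its call begins. There is no depth.
- bot.close_job(): hands the job in; it is judged then, once.
The state is a dict: "time": time; "joint_positions": joint angles; "dq": joint speeds; "tau": joint torques, N m; "tool_pos": TCP position; "tcp_rot": TCP orientation; "contact_force": force on the tool from outside, world axes, zero at the start; "moment": the same for the moment, N m; "grip_width": finger opening in mm; "finger_force": force on a finger pad.
Only numpy, scipy, OpenCV 4.12 (cv2) and the standard library are available. Lean on these libraries where they do the work, as an engineer would, in place of code of your own. Each camera call takes 0.05 s, during which the arm holds its last target. There are 200 camera calls.

## Working session

There is one attempt and no reset: what is moved stays moved. The work goes in short steps, Python scripts to look and compute and a tool call to move; the robot and the scene stay as the last step left them, time stands still between calls to the robot, and variables do not carry over. Pictures are saved under pics/ and viewed, at most 10 in all, crops included, and the job is handed in when it is done.

Besides the shell and the picture viewer there is one more tool, called after "Emit:" by a JSON object that holds its "method" and its "body". play_rows: Moves the arm, as the interface text tells. Its arguments: {"type":"object","properties":{"commands":{"type":"array"},"jaw":{"type":"number"}},"required":["commands"]}

```bash
mkdir -p pics; ls
cat > h.py <<'E'
import numpy as np, cv2
from plant import bot
def snap(n,f):
    c=bot.capture(n); cv2.imwrite('pics/'+f,cv2.cvtColor(np.asarray(c['pixels']),cv2.COLOR_RGB2BGR))
    import pickle; pickle.dump(c,open('pics/'+f+'.pkl','wb')); return c
def ray(c,u,v):
    d=np.array([(u-c['cx'])/c['fx'],(v-c['cy'])/c['fy'],1.]); d=np.array(c['rotation'])@d
    return np.array(c['eye'],float),d/np.linalg.norm(d)
def plane(c,u,v,z):
    e,d=ray(c,u,v); return e+d*(z-e[2])/d[2]
def tri(rs):
    A=np.zeros((3,3));b=np.zeros(3)
    for e,d in rs:
        P=np.eye(3)-np.outer(d,d);A+=P;b+=P@e
    p=np.linalg.solve(A,b); return p,[np.linalg.norm((np.eye(3)-np.outer(d,d))@(p-e)) for e,d in rs]
def proj(c,p):
    q=np.array(c['rotation']).T@(np.array(p)-np.array(c['eye'])); return c['fx']*q[0]/q[2]+c['cx'],c['fy']*q[1]/q[2]+c['cy']
def blobs(c,lo,hi,mn=30):
    h=cv2.cvtColor(np.asarray(c['pixels']),cv2.COLOR_RGB2HSV); m=cv2.inRange(h,np.array(lo),np.array(hi))
    n,l,s,ce=cv2.connectedComponentsWithStats(m)
    return [(s[i].tolist(),ce[i].round(1).tolist()) for i in range(1,n) if s[i][4]>mn],l
E
python3 - <<'E'
from h import *
print({k:np.round(v,3).tolist() for k,v in bot.get_obs().items()})
for n in ['scene','top']:
    c=snap(n,n+'1.png'); print(n,c['fx'],c['cx'],c['cy'],np.round(c['eye']),np.round(c['rotation'],3).tolist())
    print('blue',blobs(c,(100,120,50),(125,255,255))[0]); print('or',blobs(c,(5,150,100),(18,255,255))[0]); print('yel',blobs(c,(22,150,100),(35,255,255))[0])
E
```

```text
pics
{'time': 0.0, 'joint_positions': [-1.29, 0.343, 1.525, 0.0, 1.275, -0.146], 'dq': [-0.001, -0.0, -0.001, 0.001, 0.002, -0.001], 'tau': [0.001, -43.124, -24.422, 0.072, 0.056, -0.0], 'tool_pos': [217.236, -477.493, 229.63], 'tcp_rot': [-3.14, -0.0, 0.427], 'contact_force': [-0.331, 0.216, -0.977], 'moment': [0.002, -0.011, -0.015], 'finger_force': 0.0, 'grip_width': 91.869}
scene 419.570172731316 319.81723160953516 202.4209940434977 [1276.  223.  898.] [-2.363, 0.016, 1.805]
blue [([384, 45, 12, 42, 97], [389.2, 66.7]), ([566, 106, 33, 41, 702], [582.0, 120.4]), ([319, 210, 5, 16, 52], [321.0, 217.0]), ([115, 264, 163, 97, 8842], [200.2, 312.4])]
or [([617, 94, 23, 21, 277], [630.9, 102.3]), ([312, 206, 7, 17, 41], [314.8, 214.9]), ([337, 206, 8, 18, 79], [340.6, 214.6]), ([212, 295, 20, 19, 70], [220.9, 305.8]), ([388, 309, 21, 31, 276], [397.3, 320.4])]
yel [([203, 294, 40, 30, 488], [224.2, 311.3])]
top 456.42629175961173 319.3985034093791 204.09306679634076 [ 410.   25. 1507.] [-3.074, 0.002, -1.573]
blue [([0, 0, 68, 1, 68], [33.5, 0.0]), ([330, 75, 106, 52, 4487], [382.2, 103.0])]
or [([239, 100, 14, 38, 398], [245.1, 118.2])]
yel [([348, 80, 23, 18, 266], [359.0, 89.3]), ([300, 190, 21, 31, 94], [308.5, 208.7])]
```

View pics/scene1.png

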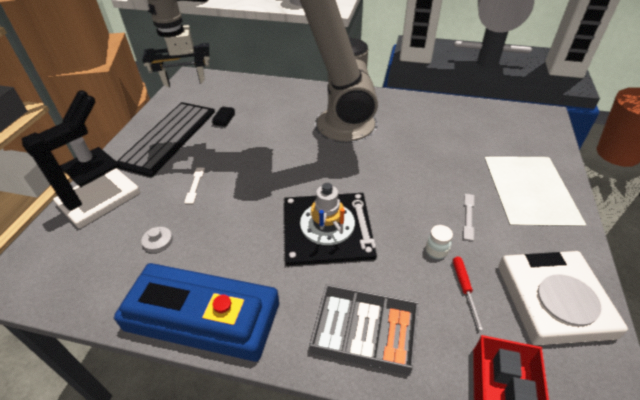

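View pics/top1.png

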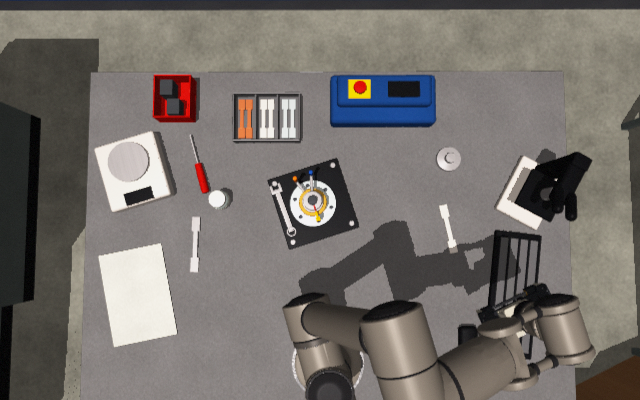

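```bash
python3 - <<'E'
s=open('h.py').read()
s=s.replace("from plant import bot\n","from plant import bot\nfrom scipy.spatial.transform import Rotation as Ro\n").replace("return c\ndef ray","return c\ndef RM(c): return Ro.from_euler('xyz',c['rotation']).as_matrix()\ndef ray").replace("d=np.array(c['rotation'])@d","d=RM(c)@d").replace("np.array(c['rotation']).T","RM(c).T")
open('h.py','w').write(s)
E
python3 - <<'E'
from h import *
import pickle
S=pickle.load(open('pics/scene1.png.pkl','rb'));T=pickle.load(open('pics/top1.png.pkl','rb'))
for c,(x0,y0),k in((T,(270,155),0),(S,(285,175),0)):
    lo=[(0,0)]
    for n,a,b in(('blue',(100,110,40),(128,255,255)),('or',(4,150,90),(17,255,255))):
        bl,_=blobs(c,a,b,5); print(n,[q for q in bl if x0<q[1][0]<x0+90 and y0<q[1][1]<y0+90])
a=cv2.resize(cv2.imread('pics/top1.png')[155:235,270:360],None,fx=4.4,fy=4.4,interpolation=cv2.INTER_CUBIC)
b=cv2.resize(cv2.imread('pics/scene1.png')[175:255,285:375],None,fx=4.4,fy=4.4,interpolation=cv2.INTER_CUBIC)
cv2.imwrite('pics/crop1.png',np.hstack([a,b]))
print(plane(T,313,201,160),plane(S,327,186,168))
E
```

```text
blue [([308, 170, 5, 5, 22], [310.3, 172.0])]
or [([292, 176, 5, 6, 23], [294.4, 178.5])]
blue [([319, 210, 5, 16, 53], [321.0, 217.2])]
or [([338, 207, 7, 17, 68], [340.9, 214.9])]
[510.77691139  45.78258649 160.        ] [518.1521303   48.81520083 168.        ]
```

View pics/crop1.png

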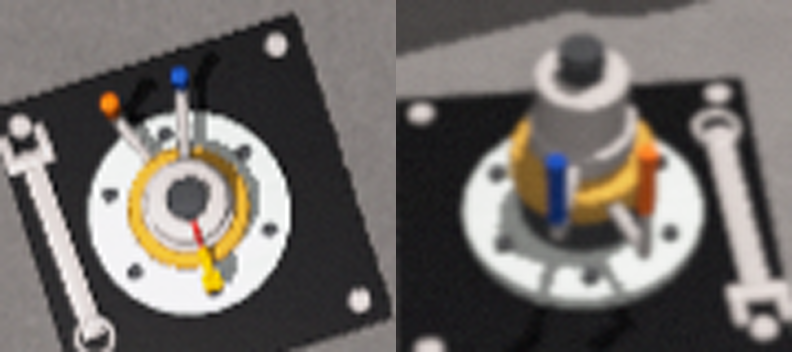

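Run:
```python
from h import *
import pickle
S=pickle.load(open('pics/scene1.png.pkl','rb'));T=pickle.load(open('pics/top1.png.pkl','rb'))
def dark(c,x0,y0,x1,y1):
    g=cv2.cvtColor(np.asarray(c['pixels']),cv2.COLOR_RGB2GRAY)[y0:y1,x0:x1]; m=(g<95).astype(np.uint8)
    n,l,s,ce=cv2.connectedComponentsWithStats(m); return [(s[i].tolist(),(ce[i]+[x0,y0]).round(1).tolist()) for i in range(1,n) if s[i][4]>15]
print(dark(T,304,192,322,208),dark(S,318,180,336,200))
P={}
for n,t,s in(('blue',(310.3,172.),(321.,210.2)),('or',(294.4,178.5),(340.9,207.5)),('axis',(312.7,199.9),(326.7,186.))):
    p,r=tri([ray(T,*t),ray(S,*s)]); print(n,p.round(1),np.round(r,1),'planeTop160',plane(T,*t,158).round(1),plane(S,*s,158).round(1)); P[n]=p
c=P['axis'][:2]
for n in('blue','or'): d=P[n][:2]-c; print(n,np.hypot(*d),np.arctan2(d[1],d[0]))
print(np.hypot(*(P['blue']-P['or'])[:2]))
```

```text
[([4, 3, 9, 10, 66], [312.1, 199.4])] [([4, 4, 10, 11, 95], [326.6, 189.0])]
blue [597.3  52.8 161. ] [0.9 0.9] planeTop160 [597.5  53.8 158. ] [594.7  51.1 158. ]
or [578.1  99.  161.5] [1.9 1.9] planeTop160 [578.2 101.1 158. ] [575.3  96.5 158. ]
axis [513.7  46.8 163.5] [0.2 0.2] planeTop160 [514.2  46.7 158. ] [507.9  45.7 158. ]
blue 83.8153007722191 0.07114754938247717
or 82.88800353316691 0.6809482063808471
50.051832005011654
```

Emit:
{"method": "play_rows", "body": {"commands": [{"x": 0.04,"y": -0.025,"z": -0.008,"twist": 1},{"x": 0.083,"y": -0.051,"z": -0.017,"twist": 2},{"x": 0.126,"y": -0.077,"z": -0.026,"twist": 3},{"x": 0.168,"y": -0.103,"z": -0.035,"twist": 4},{"x": 0.21,"y": -0.129,"z": -0.044,"twist": 5},{"x": 0.252,"y": -0.155,"z": -0.053,"twist": 6},{"x": 0.294,"y": -0.18,"z": -0.062,"twist": 7},{"x": 0.335,"y": -0.205,"z": -0.07,"twist": 7.8}]}}

```text
time: 0.9
tool_pos: [437.5, -151.6, 300.5]
tcp_rot: [3.141, 0.0, 0.29]
contact_force: [0.2, -2.1, -0.2]
grip_width: 91.8
finger_force: 0.0
```

Emit:
{"method": "play_rows", "body": {"commands": [{"x": 0.035,"y": -0.029},{"x": 0.072,"y": -0.06},{"x": 0.108,"y": -0.09},{"x": 0.144,"y": -0.12},{"x": 0.18,"y": -0.15},{"x": 0.2,"y": -0.167},{"x": 0.209,"y": -0.175},{"x": 0.209,"y": -0.175}]}}

```text
invalid input at $.commands[0]: expected keys x, y, z, twist
```

Run:
```python
from h import *
o=bot.get_obs();print(o['time'],np.round(o['tool_pos'],1),np.round(o['tcp_rot'],3),np.round(o['contact_force'],1))
c=snap('wrist','w1.png');print(c['fx'],c['cx'],c['cy'],np.round(c['eye'],1),np.round(c['rotation'],3))
print(blobs(c,(100,110,40),(128,255,255))[0],blobs(c,(4,150,90),(17,255,255))[0])
```

```text
0.9 [ 437.5 -151.6  300.5] [3.141 0.    0.29 ] [ 0.2 -2.1 -0.2]
298.6372146286769 320.79846096509834 201.3284429959849 [ 508.7 -131.1  454.8] [ 2.866  0.    -1.28 ]
[] []
```

View pics/w1.png

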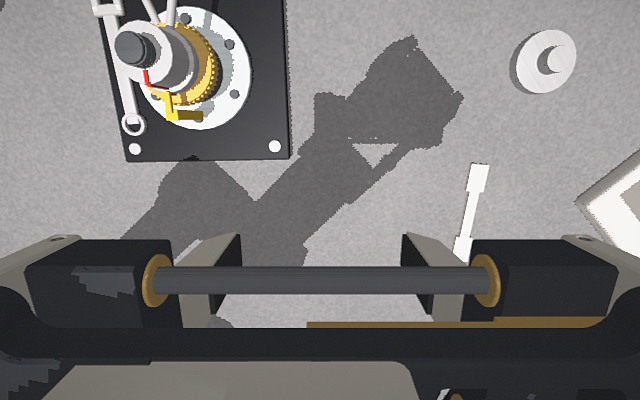

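Emit:
{"method": "play_rows", "body": {"commands": [{"x": 0.02,"y": -0.035,"z": 0,"twist": 0},{"x": 0.042,"y": -0.075,"z": 0,"twist": 0},{"x": 0.064,"y": -0.115,"z": 0,"twist": 0},{"x": 0.085,"y": -0.15,"z": 0,"twist": 0},{"x": 0.1,"y": -0.17,"z": 0,"twist": 0},{"x": 0.109,"y": -0.175,"z": 0,"twist": 0},{"x": 0.109,"y": -0.175,"z": 0,"twist": 0},{"x": 0.109,"y": -0.175,"z": 0,"twist": 0}]}}

```text
time: 1.75
tool_pos: [490.9, 44.4, 299.8]
tcp_rot: [3.141, 0.001, 0.29]
contact_force: [0.6, 0.4, 0.2]
grip_width: 91.7
finger_force: 0.0
```

Run:
```python
from h import *
o=bot.get_obs();print(o['time'],np.round(o['tool_pos'],1),np.round(o['tcp_rot'],3),np.round(o['contact_force'],1))
c=snap('wrist','w2.png');print(np.round(c['eye'],1),np.round(c['rotation'],3))
print(blobs(c,(100,110,40),(128,255,255))[0],blobs(c,(4,150,90),(17,255,255))[0])
```

```text
1.75 [490.9  44.4 299.8] [3.141e+00 1.000e-03 2.900e-01] [0.6 0.4 0.2]
[562.3  65.  454. ] [ 2.865 -0.    -1.28 ]
[([510, 0, 130, 47, 3129], [595.6, 15.3]), ([338, 73, 16, 17, 204], [345.5, 81.0])] [([289, 80, 12, 15, 61], [296.5, 89.2])]
```

View pics/w2.png

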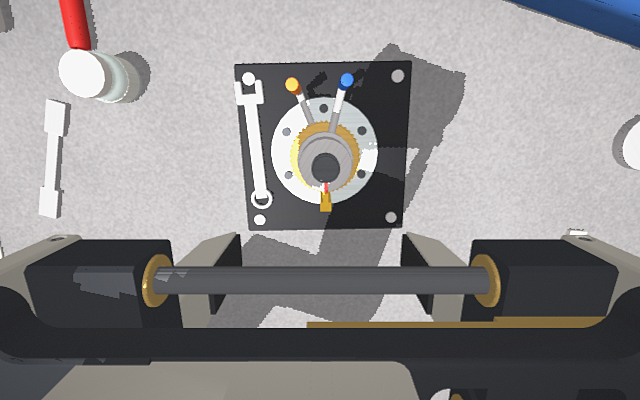

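Emit:
{"method": "play_rows", "body": {"commands": [{"x": 0.02,"y": 0,"z": 0,"twist": 0},{"x": 0.045,"y": 0,"z": 0,"twist": 0},{"x": 0.07,"y": 0,"z": 0,"twist": 0},{"x": 0.09,"y": 0,"z": 0,"twist": 0},{"x": 0.1,"y": 0,"z": 0,"twist": 0},{"x": 0.1,"y": 0,"z": 0,"twist": 0},{"x": 0.1,"y": 0,"z": 0,"twist": 0},{"x": 0.1,"y": 0,"z": 0,"twist": 0}]}}

```text
time: 2.6
tool_pos: [586.3, 73.2, 300.4]
tcp_rot: [3.141, 0.0, 0.29]
contact_force: [-0.1, 1.0, 0.2]
grip_width: 91.7
finger_force: 0.0
```

Run:
```python
from h import *
o=bot.get_obs();print(o['time'],np.round(o['tool_pos'],1),np.round(o['tcp_rot'],3),np.round(o['contact_force'],1))
c=snap('wrist','w3.png');print(np.round(c['eye'],1),np.round(c['rotation'],3))
print(blobs(c,(100,110,40),(128,255,255))[0],blobs(c,(4,150,90),(17,255,255))[0])
```

```text
2.6 [586.3  73.2 300.4] [3.141 0.    0.29 ] [-0.1  1.   0.2]
[657.6  93.7 454.7] [ 2.866  0.    -1.28 ]
[([422, 0, 218, 128, 19819], [546.7, 49.9]), ([338, 172, 12, 19, 173], [343.2, 181.3])] [([290, 176, 13, 17, 158], [296.1, 184.0])]
```

View pics/w3.png

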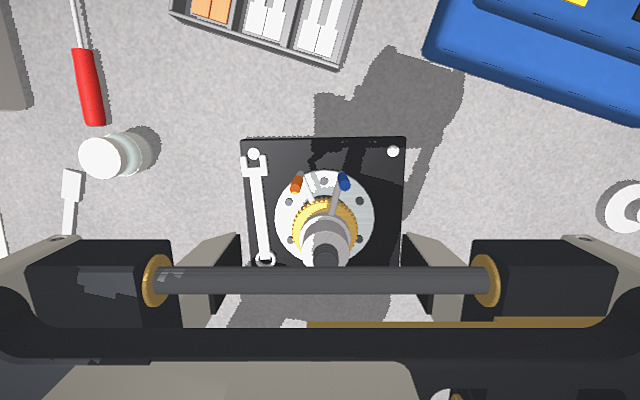

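Run:
```python
from h import *
import pickle
W=[pickle.load(open(f'pics/w{i}.png.pkl','rb')) for i in (2,3)]
O={}
for n,a,b in(('blue',(95,100,40),(130,255,255)),('or',(3,120,80),(26,255,255))):
    rs=[]
    for c,win in zip(W,((270,65,365,101),(270,165,365,197))):
        h=cv2.cvtColor(np.asarray(c['pixels']),cv2.COLOR_RGB2HSV); m=cv2.inRange(h,a,b); k=np.zeros_like(m);k[win[1]:win[3],win[0]:win[2]]=m[win[1]:win[3],win[0]:win[2]]
        N,l,s,ce=cv2.connectedComponentsWithStats(k); i=1+np.argmax(s[1:,4]); x,y,w,hh,_=s[i]
        q=ce[i]; print(n,s[i],q.round(1)); rs.append(ray(c,*q)); print('  z136',plane(c,*q,136).round(1))
    p,r=tri(rs);print(n,p.round(1),np.round(r,2)); O[n]=p
# axis: stub top in w2
c=W[0]; g=cv2.cvtColor(np.asarray(c['pixels']),cv2.COLOR_RGB2GRAY); m=(g<95).astype(np.uint8); k=np.zeros_like(m);k[150:186,306:346]=m[150:186,306:346]
N,l,s,ce=cv2.connectedComponentsWithStats(k); i=1+np.argmax(s[1:,4]);print(s[i],ce[i],plane(c,*ce[i],166))
ax=plane(c,*ce[i],166)
for n in O: d=(O[n]-ax)[:2];print(n,np.hypot(*d),np.arctan2(d[1],d[0]))
print(np.hypot(*(O['blue']-O['or'])[:2]))
```

```text
blue [338  73  16  17 204] [345.5  81. ]
  z136 [602.   51.3 136. ]
blue [338 172  13  19 177] [343.4 181.3]
  z136 [600.   50.9 136. ]
blue [601.2  51.7 142.2] [0.09 0.09]
or [285  77  16  18 183] [292.9  85.1]
  z136 [583.2 100.3 136. ]
or [290 176  13  18 166] [296.  184.1]
  z136 [582.2  99.4 136. ]
or [583.1  99.6 139.9] [0.28 0.28]
[312 153  28  30 649] [325.29583975 167.32357473] [518.17666154  47.21013873 166.        ]
blue 83.12861555339461 0.05352518069302898
or 83.41347339361437 0.6795633154463494
51.28442142705122
```

Emit:
{"method": "play_rows", "body": {"commands": [{"x": 0.005,"y": -0.001,"z": 0.03,"twist": 0},{"x": 0.005,"y": -0.001,"z": 0.065,"twist": 0},{"x": 0.005,"y": -0.001,"z": 0.1,"twist": 0},{"x": 0.005,"y": -0.001,"z": 0.13,"twist": 0},{"x": 0.005,"y": -0.001,"z": 0.15,"twist": 0},{"x": 0.005,"y": -0.001,"z": 0.16,"twist": 0},{"x": 0.005,"y": -0.001,"z": 0.16,"twist": 0},{"x": 0.005,"y": -0.001,"z": 0.16,"twist": 0}], "jaw": 0.18}}

```text
time: 3.45
tool_pos: [592.0, 76.3, 141.3]
tcp_rot: [3.141, -0.002, 0.291]
contact_force: [0.7, 0.8, 0.2]
grip_width: 75.3
finger_force: 0.0
```

Run:
```python
from h import *
c=snap('wrist','w4.png')
for i in range(3):
    o=bot.get_obs();print(o['time'],np.round(o['tool_pos'],1),np.round(o['tcp_rot'],3),np.round(o['contact_force'],1),o['grip_width']); bot.capture('wrist')
print(blobs(c,(95,100,40),(130,255,255))[0],blobs(c,(3,120,80),(26,255,255))[0])
t=o['tool_pos'];print(proj(c,t),proj(c,np.array(t)-[0,0,25]))
```

```text
3.5 [592.2  76.3 141.7] [ 3.141e+00 -3.000e-03  2.910e-01] [-0.5 -0.2 -0.1] 75.19815399381199
3.55 [592.2  76.4 141.7] [ 3.141e+00 -3.000e-03  2.910e-01] [ 0.2 -0.9  0.5] 75.15272859560126
3.6 [592.1  76.4 141.6] [ 3.141e+00 -3.000e-03  2.910e-01] [-0.3  0.9 -0.2] 75.63042352040546
[([483, 0, 157, 85, 8990], [574.3, 30.8]), ([351, 225, 32, 42, 828], [365.1, 247.5])] [([263, 230, 28, 37, 668], [278.0, 249.9]), ([307, 253, 35, 14, 323], [326.1, 260.0]), ([173, 255, 24, 52, 615], [181.9, 280.6]), ([445, 255, 25, 52, 621], [459.5, 280.5]), ([274, 294, 313, 34, 2795], [440.4, 321.0])]
(np.float64(319.3924519616857), np.float64(253.2442214230793)) (np.float64(319.55351336145594), np.float64(236.27127549002384))
```

View pics/w4.png

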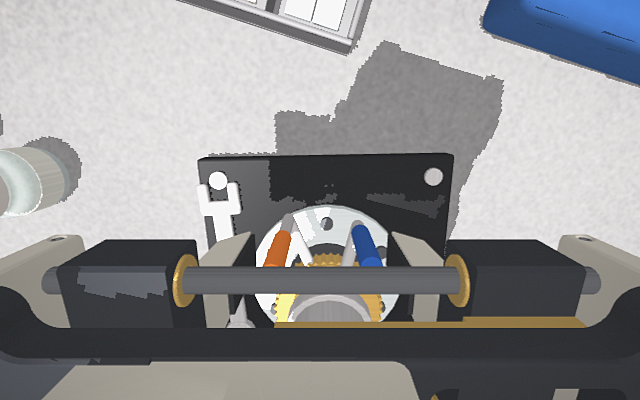

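Run:
```python
from h import *
import pickle
c=pickle.load(open('pics/w4.png.pkl','rb'));h=cv2.cvtColor(np.asarray(c['pixels']),cv2.COLOR_RGB2HSV)
t=np.array([592.1,76.4,141.6]);X=np.array([np.cos(.29),np.sin(.29)]);Y=np.array([np.sin(.29),-np.cos(.29)])
for n,a,b,x0,x1 in(('blue',(95,100,40),(130,255,255),345,390),('or',(3,120,80),(20,255,255),255,295)):
    m=cv2.inRange(h,a,b);m[:, :x0]=0;m[:,x1:]=0;m[:215]=0;m[268:]=0
    ys,xs=np.nonzero(m);r=[(y,xs[ys==y].min(),xs[ys==y].max()) for y in range(ys.min(),ys.max()+1)]
    r=np.array(r); k=r[8:26]; ctr=np.polyfit(k[:,0],(k[:,1]+k[:,2])/2,1); y0=r[0,0]
    u=np.polyval(ctr,y0); p=plane(c,u,y0,112)[:2]-t[:2]; print(n,'top row',y0,'u',u,'width',np.mean(k[:,2]-k[:,1]+1),'tool x,y',p@X-6,p@Y)
e=np.array(c['eye'])[:2]-t[:2];print(e@X,e@Y)
g=cv2.cvtColor(np.asarray(c['pixels']),cv2.COLOR_RGB2GRAY)
for y in(238,246): print(g[y,225:262].tolist(),g[y,380:415].tolist())
```

```text
blue top row 225 u 357.1764705882354 width 19.555555555555557 tool x,y 0.09729390031597518 24.584401621327114
or top row 230 u 284.8414172686619 width 19.0 tool x,y -3.451073578662592 -22.824943199308017
73.73550342437059 0.6321141936240007
[255, 253, 201, 150, 156, 160, 163, 167, 168, 168, 167, 168, 167, 169, 168, 168, 167, 166, 169, 169, 170, 162, 157, 87, 33, 44, 47, 42, 40, 46, 85, 90, 91, 90, 89, 88, 84] [220, 220, 220, 220, 220, 223, 237, 151, 43, 37, 45, 46, 41, 29, 134, 162, 169, 169, 169, 167, 169, 168, 168, 169, 168, 167, 166, 168, 169, 169, 171, 174, 175, 180, 183]
[168, 168, 168, 167, 168, 168, 167, 168, 167, 169, 167, 167, 168, 167, 168, 170, 160, 156, 100, 42, 43, 47, 46, 43, 42, 44, 45, 43, 41, 39, 60, 81, 76, 90, 255, 255, 249] [56, 55, 52, 79, 163, 227, 208, 109, 29, 41, 42, 42, 42, 45, 45, 46, 45, 39, 82, 139, 160, 168, 168, 168, 167, 168, 167, 167, 167, 168, 167, 168, 167, 168, 167]
```

Emit:
{"method": "play_rows", "body": {"commands": [{"x": 0,"y": 0.0003,"z": 0,"twist": 0},{"x": 0,"y": 0.0003,"z": 0,"twist": 0},{"x": 0,"y": 0.0003,"z": 0,"twist": 0},{"x": 0,"y": 0.0003,"z": 0,"twist": 0},{"x": 0,"y": 0.0003,"z": 0,"twist": 0},{"x": 0,"y": 0.0003,"z": 0,"twist": 0},{"x": 0,"y": 0.0003,"z": 0,"twist": 0},{"x": 0,"y": 0.0003,"z": 0,"twist": 0}], "jaw": 0.335}}

```text
time: 4.45
tool_pos: [591.8, 76.1, 140.4]
tcp_rot: [3.141, -0.001, 0.291]
contact_force: [1.8, -0.2, 3.4]
grip_width: 61.2
finger_force: 14.8
```

```bash
cat > o.py <<'E'
from h import *
o=bot.get_obs();t=np.array(o['tool_pos'])[:2];y=o['tcp_rot'][2];Y=np.array([np.sin(.29),-np.cos(.29)]);X=np.array([np.cos(.29),np.sin(.29)])
f=np.array(o['contact_force'])[:2]
print(round(o['time'],2),'tool X,Y',(t@X).round(2),(t@Y).round(2),'yaw',round(y,3),'w',round(o['grip_width'],2),'F x,y',(f@X).round(1),(f@Y).round(1),'ff',round(o['finger_force'],1),'M',np.round(o['moment'],2),'bluefinger Y',round(t@Y+o['grip_width']/2,2),'orfinger',round(t@Y-o['grip_width']/2,2))
E
python3 o.py
python3 - <<'E'
from h import *
c=snap('wrist','w5.png'); im=cv2.imread('pics/w5.png')[205:305,215:425]; cv2.imwrite('pics/c5.png',cv2.resize(im,None,fx=3.6,fy=3.6,interpolation=cv2.INTER_CUBIC))
E
```

```text
4.45 tool X,Y 588.88 96.27 yaw 0.291 w 61.16 F x,y 1.7 0.7 ff 14.8 M [ 0.08 -0.13 -0.26] bluefinger Y 126.85 orfinger 65.69
```

View pics/c5.png

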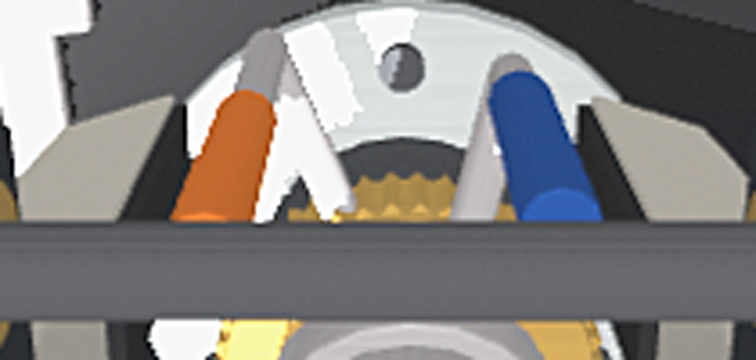

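Emit:
{"method": "play_rows", "body": {"commands": [{"x": 0,"y": 0.001,"z": 0,"twist": 0},{"x": 0,"y": 0.002,"z": 0,"twist": 0},{"x": 0,"y": 0.002,"z": 0,"twist": 0},{"x": 0,"y": 0.002,"z": 0,"twist": 0},{"x": 0,"y": 0.002,"z": 0,"twist": 0},{"x": 0,"y": 0.002,"z": 0,"twist": 0},{"x": 0,"y": 0.002,"z": 0,"twist": 0},{"x": 0,"y": 0.002,"z": 0,"twist": 0}], "jaw": 0.38}}

```text
time: 5.3
tool_pos: [592.8, 75.9, 140.4]
tcp_rot: [-3.139, -0.003, 0.29]
contact_force: [2.5, 6.8, 2.4]
grip_width: 57.2
finger_force: 16.1
```

```bash
python3 o.py
```

```text
5.3 tool X,Y 589.72 96.81 yaw 0.29 w 57.23 F x,y 4.4 -5.8 ff 16.1 M [ 1.19 -0.52 -0.73] bluefinger Y 125.43 orfinger 68.2
```

Emit:
{"method": "play_rows", "body": {"commands": [{"x": 0,"y": 0.002,"z": 0,"twist": 0},{"x": 0,"y": 0.003,"z": 0,"twist": 0},{"x": 0,"y": 0.0033,"z": 0,"twist": 0},{"x": 0,"y": 0.0033,"z": 0,"twist": 0},{"x": 0,"y": 0.0033,"z": 0,"twist": 0},{"x": 0,"y": 0.0033,"z": 0,"twist": 0},{"x": 0,"y": 0.0033,"z": 0,"twist": 0},{"x": 0,"y": 0.0033,"z": 0,"twist": 0}], "jaw": 0.41}}

```text
time: 6.1
tool_pos: [594.2, 74.2, 140.4]
tcp_rot: [-3.138, -0.005, 0.29]
contact_force: [5.4, 12.4, 1.8]
grip_width: 54.1
finger_force: 13.0
```

```bash
python3 o.py
```

```text
6.1 tool X,Y 590.62 98.78 yaw 0.29 w 54.07 F x,y 8.8 -10.4 ff 13.0 M [ 2.09 -0.92 -0.63] bluefinger Y 125.82 orfinger 71.74
```

Emit:
{"method": "play_rows", "body": {"commands": [{"x": 0.0005,"y": 0.0012,"z": 0,"twist": 0.6},{"x": 0.001,"y": 0.002,"z": 0,"twist": 1.2},{"x": 0.001,"y": 0.0022,"z": 0,"twist": 1.5},{"x": 0.001,"y": 0.0022,"z": 0,"twist": 1.5},{"x": 0.001,"y": 0.0022,"z": 0,"twist": 1.5},{"x": 0.001,"y": 0.0022,"z": 0,"twist": 1.5},{"x": 0.001,"y": 0.0022,"z": 0,"twist": 1.5},{"x": 0.001,"y": 0.0022,"z": 0,"twist": 1.5}], "jaw": 0.44}}

```text
time: 6.9
tool_pos: [595.5, 71.9, 140.4]
tcp_rot: [-3.138, -0.004, 0.264]
contact_force: [4.6, 10.1, 1.8]
grip_width: 51.6
finger_force: 12.3
```

```bash
python3 o.py
```

```text
6.9 tool X,Y 591.23 101.38 yaw 0.264 w 51.56 F x,y 7.3 -8.4 ff 12.3 M [ 1.8  -0.7  -0.54] bluefinger Y 127.16 orfinger 75.61
```

```bash
cat > hm.py <<'E'
from h import *
import pickle
Y=np.array([np.sin(.29),-np.cos(.29)]);X=np.array([np.cos(.29),np.sin(.29)])
def meas(c):
    h=cv2.cvtColor(np.asarray(c['pixels']),cv2.COLOR_RGB2HSV);o={}
    for n,a,b,x0,x1 in(('blue',(95,100,40),(130,255,255),325,392),('or',(3,120,80),(14,255,255),250,318)):
        m=cv2.inRange(h,a,b);m[:, :x0]=0;m[:,x1:]=0;m[:210]=0;m[266:]=0
        N,l,s,ce=cv2.connectedComponentsWithStats(m); i=1+np.argmax(s[1:,4]); ys,xs=np.nonzero(l==i)
        r=np.array([(y,xs[ys==y].min(),xs[ys==y].max()) for y in range(ys.min(),ys.max()+1)])
        k=r[8:26]; u=np.polyval(np.polyfit(k[:,0],(k[:,1]+k[:,2])/2,1),r[0,0]); p=plane(c,u,r[0,0],112)[:2]-6*X
        o[n]=(p@X).round(1),(p@Y).round(1)
    return o
if __name__=='__main__':
    for f in('w4','w5'): print(f,meas(pickle.load(open(f'pics/{f}.png.pkl','rb'))))
    import time; c=snap('wrist',f'n{int(time.time())}.png'); print('now',meas(c))
    s=bot.capture('scene'); print('scene blue',[q for q in blobs(s,(100,110,40),(128,255,255),5)[0] if 305<q[1][0]<350 and 195<q[1][1]<235])
E
python3 hm.py; python3 o.py
```

```text
w4 {'blue': (np.float64(589.3), np.float64(120.7)), 'or': (np.float64(585.8), np.float64(73.3))}
w5 {'blue': (np.float64(589.4), np.float64(119.9)), 'or': (np.float64(585.9), np.float64(74.0))}
now {'blue': (np.float64(589.3), np.float64(120.5)), 'or': (np.float64(588.8), np.float64(83.6))}
scene blue [([319, 210, 5, 16, 66], [321.2, 217.5])]
7.0 tool X,Y 591.22 101.37 yaw 0.265 w 51.59 F x,y 7.0 -8.9 ff 12.3 M [ 1.83 -0.71 -0.47] bluefinger Y 127.16 orfinger 75.57
```

Emit:
{"method": "play_rows", "body": {"commands": [{"x": 0.0003,"y": 0.001,"z": 0,"twist": 0.5},{"x": 0.0005,"y": 0.0017,"z": 0,"twist": 1.0},{"x": 0.0005,"y": 0.0019,"z": 0,"twist": 1.5},{"x": 0.0005,"y": 0.0019,"z": 0,"twist": 1.5},{"x": 0.0005,"y": 0.0019,"z": 0,"twist": 1.5},{"x": 0.0005,"y": 0.0019,"z": 0,"twist": 1.5},{"x": 0.0005,"y": 0.0019,"z": 0,"twist": 1.5},{"x": 0.0005,"y": 0.0019,"z": 0,"twist": 1.5}], "jaw": 0.483}}

```text
time: 7.8
tool_pos: [596.6, 69.5, 140.4]
tcp_rot: [-3.139, -0.003, 0.239]
contact_force: [4.6, 8.4, 2.5]
grip_width: 47.4
finger_force: 11.9
```

```bash
python3 o.py; python3 hm.py | tail -2
```

```text
7.8 tool X,Y 591.57 103.96 yaw 0.239 w 47.45 F x,y 6.8 -6.7 ff 11.9 M [ 1.46 -0.73 -0.33] bluefinger Y 127.68 orfinger 80.23
now {'blue': (np.float64(590.0), np.float64(121.3)), 'or': (np.float64(590.2), np.float64(88.2))}
scene blue [([319, 210, 5, 16, 68], [321.0, 217.6])]
```

Emit:
{"method": "play_rows", "body": {"commands": [{"x": 0,"y": 0.0007,"z": 0,"twist": 0.5},{"x": 0,"y": 0.0012,"z": 0,"twist": 1.0},{"x": 0,"y": 0.0014,"z": 0,"twist": 1.2},{"x": 0,"y": 0.0014,"z": 0,"twist": 1.2},{"x": 0,"y": 0.0014,"z": 0,"twist": 1.2},{"x": 0,"y": 0.0014,"z": 0,"twist": 1.2},{"x": 0,"y": 0.0014,"z": 0,"twist": 1.2},{"x": 0,"y": 0.0014,"z": 0,"twist": 1.2}], "jaw": 0.527}}

```text
time: 8.7
tool_pos: [597.4, 67.7, 140.3]
tcp_rot: [-3.14, -0.004, 0.218]
contact_force: [6.7, 6.7, 1.0]
grip_width: 44.0
finger_force: 12.3
```

```bash
python3 o.py; python3 hm.py | tail -2
```

```text
8.7 tool X,Y 591.85 105.93 yaw 0.218 w 44.0 F x,y 8.3 -4.5 ff 12.3 M [ 1.27 -1.02 -0.16] bluefinger Y 127.93 orfinger 83.93
now {'blue': (np.float64(589.4), np.float64(121.6)), 'or': (np.float64(590.8), np.float64(92.0))}
scene blue [([319, 210, 5, 16, 70], [321.0, 217.6])]
```

Emit:
{"method": "play_rows", "body": {"commands": [{"x": 0,"y": 0.0005,"z": 0,"twist": 0.3},{"x": 0,"y": 0.0008,"z": 0,"twist": 0.6},{"x": 0,"y": 0.001,"z": 0,"twist": 0.8},{"x": 0,"y": 0.001,"z": 0,"twist": 0.8},{"x": 0,"y": 0.001,"z": 0,"twist": 0.8},{"x": 0,"y": 0.001,"z": 0,"twist": 0.8},{"x": 0,"y": 0.001,"z": 0,"twist": 0.8},{"x": 0,"y": 0.001,"z": 0,"twist": 0.8}], "jaw": 0.57}}

```text
time: 9.6
tool_pos: [598.2, 66.0, 140.4]
tcp_rot: [-3.141, -0.005, 0.204]
contact_force: [7.9, 3.8, -0.9]
grip_width: 39.8
finger_force: 13.5
```

```bash
python3 o.py; python3 hm.py | tail -2
```

```text
9.6 tool X,Y 592.09 107.8 yaw 0.204 w 39.81 F x,y 8.7 -1.4 ff 13.5 M [ 0.8  -1.26 -0.24] bluefinger Y 127.71 orfinger 87.9
now {'blue': (np.float64(589.5), np.float64(121.5)), 'or': (np.float64(591.0), np.float64(95.8))}
scene blue [([319, 210, 5, 16, 68], [321.1, 217.3])]
```

Emit:
{"method": "play_rows", "body": {"commands": [{"x": 0,"y": 0.0006,"z": 0,"twist": 0},{"x": 0,"y": 0.001,"z": 0,"twist": 0},{"x": 0,"y": 0.0013,"z": 0,"twist": 0},{"x": 0,"y": 0.0013,"z": 0,"twist": 0},{"x": 0,"y": 0.0013,"z": 0,"twist": 0},{"x": 0,"y": 0.0013,"z": 0,"twist": 0},{"x": 0,"y": 0.0013,"z": 0,"twist": 0},{"x": 0,"y": 0.0013,"z": 0,"twist": 0}], "jaw": 0.61}}

```text
time: 10.5
tool_pos: [598.6, 64.5, 140.3]
tcp_rot: [3.142, -0.005, 0.203]
contact_force: [7.6, 3.6, -1.1]
grip_width: 36.0
finger_force: 13.9
```

```bash
python3 o.py; python3 hm.py | tail -2
```

```text
10.5 tool X,Y 592.02 109.33 yaw 0.203 w 35.98 F x,y 8.3 -1.2 ff 13.9 M [ 0.71 -1.42 -0.27] bluefinger Y 127.32 orfinger 91.34
now {'blue': (np.float64(589.6), np.float64(121.5)), 'or': (np.float64(591.6), np.float64(99.2))}
scene blue [([319, 210, 5, 16, 69], [321.1, 217.4])]
```

Emit:
{"method": "play_rows", "body": {"commands": [{"x": 0,"y": 0,"z": 0,"twist": 0},{"x": 0,"y": 0,"z": 0,"twist": 0},{"x": 0,"y": 0,"z": 0,"twist": 0},{"x": 0,"y": 0,"z": 0,"twist": 0},{"x": 0,"y": 0,"z": 0,"twist": 0},{"x": 0,"y": 0,"z": 0,"twist": 0},{"x": 0,"y": 0,"z": 0,"twist": 0},{"x": 0,"y": 0,"z": 0,"twist": 0}], "jaw": 0.8}}

```text
time: 11.4
tool_pos: [598.7, 64.3, 140.3]
tcp_rot: [3.141, -0.005, 0.203]
contact_force: [10.1, 2.9, -1.2]
grip_width: 34.1
finger_force: 30.0
```

```bash
python3 o.py; python3 hm.py | tail -2
```

```text
11.4 tool X,Y 592.06 109.61 yaw 0.203 w 34.08 F x,y 10.5 0.1 ff 30.0 M [ 0.58 -1.42 -0.26] bluefinger Y 126.65 orfinger 92.57
now {'blue': (np.float64(589.7), np.float64(121.4)), 'or': (np.float64(591.6), np.float64(99.9))}
scene blue [([319, 210, 5, 16, 64], [321.4, 217.6])]
```

Emit:
{"method": "play_rows", "body": {"commands": [{"x": 0.0005,"y": 0,"z": 0,"twist": 0},{"x": 0.001,"y": 0,"z": 0,"twist": 0},{"x": 0.0015,"y": 0,"z": 0,"twist": 0},{"x": 0.002,"y": 0,"z": 0,"twist": 0},{"x": 0.002,"y": 0,"z": 0,"twist": 0},{"x": 0.002,"y": 0,"z": 0,"twist": 0},{"x": 0.002,"y": 0,"z": 0,"twist": 0},{"x": 0.002,"y": 0,"z": 0,"twist": 0}], "jaw": 0.8}}

```text
time: 12.3
tool_pos: [598.7, 64.3, 140.3]
tcp_rot: [3.141, -0.001, 0.203]
contact_force: [5.1, 0.9, 1.5]
grip_width: 34.5
finger_force: 30.0
```

```bash
python3 o.py; python3 hm.py | tail -2
```

```text
12.3 tool X,Y 592.1 109.61 yaw 0.203 w 34.54 F x,y 5.2 0.6 ff 30.0 M [ 0.26 -0.82 -0.22] bluefinger Y 126.87 orfinger 92.34
now {'blue': (np.float64(589.6), np.float64(121.5)), 'or': (np.float64(591.5), np.float64(99.9))}
scene blue [([319, 210, 5, 16, 63], [321.3, 217.5])]
```

Emit:
{"method": "play_rows", "body": {"commands": [{"x": 0.001,"y": 0,"z": 0,"twist": 0},{"x": 0.001,"y": 0,"z": 0,"twist": 0},{"x": 0.001,"y": 0,"z": 0,"twist": 0},{"x": 0.001,"y": 0,"z": 0,"twist": 0},{"x": 0.001,"y": 0,"z": 0,"twist": 0},{"x": 0.001,"y": 0,"z": -0.02,"twist": 0},{"x": 0.001,"y": 0,"z": -0.05,"twist": 0},{"x": 0.001,"y": 0,"z": -0.08,"twist": 0}], "jaw": 0.25}}

```text
time: 13.2
tool_pos: [598.9, 64.5, 220.6]
tcp_rot: [-3.141, 0.002, 0.203]
contact_force: [-0.1, -0.8, -0.1]
grip_width: 69.1
finger_force: 0.0
```

Emit:
{"method": "play_rows", "body": {"commands": [{"x": -0.01,"y": 0,"z": -0.03,"twist": -1},{"x": -0.03,"y": 0,"z": -0.05,"twist": -2},{"x": -0.055,"y": 0,"z": -0.07,"twist": -3},{"x": -0.08,"y": 0,"z": -0.08,"twist": -4},{"x": -0.1,"y": 0,"z": -0.08,"twist": -5},{"x": -0.105,"y": 0,"z": -0.08,"twist": -5},{"x": -0.105,"y": 0,"z": -0.08,"twist": -5},{"x": -0.105,"y": 0,"z": -0.08,"twist": -5}]}}

```text
time: 14.0
tool_pos: [497.1, 43.4, 299.9]
tcp_rot: [3.142, 0.0, 0.29]
contact_force: [-0.8, 0.2, -0.1]
grip_width: 68.9
finger_force: 0.0
```

```bash
python3 o.py
python3 - <<'E'
from h import *
import pickle
c=snap('wrist','w6.png'); o=pickle.load(open('pics/w2.png.pkl','rb'))
def red(c):
    h=cv2.cvtColor(np.asarray(c['pixels']),cv2.COLOR_RGB2HSV);m=cv2.inRange(h,(0,120,80),(4,255,255))|cv2.inRange(h,(172,120,80),(180,255,255))
    N,l,s,ce=cv2.connectedComponentsWithStats(m);return [(s[i].tolist(),ce[i].round(1).tolist()) for i in range(1,N) if 280<ce[i][0]<370 and 120<ce[i][1]<230 and s[i][4]>2]
print(red(o),red(c))
for q in(o,c):
    b=blobs(q,(100,110,40),(128,255,255),60)[0];b=[i for i in b if 250<i[1][0]<400];r=blobs(q,(3,120,80),(26,255,255),60)[0];r=[i for i in r if 250<i[1][0]<400 and i[1][1]<120]
    print([(i[1],plane(q,*i[1],136).round(1)) for i in b],[(i[1],plane(q,*i[1],136).round(1)) for i in r])
# fixed cameras vs first
T=bot.capture('top');S=bot.capture('scene');f=lambda n:pickle.load(open(f'pics/{n}1.png.pkl','rb'))
for n,q,p,w in(('top',T,f('top'),(285,160,330,200)),('scene',S,f('scene'),(300,195,360,240))):
    for z in(p,q):
        print(n,[[i[1] for i in blobs(z,a,b,5)[0] if w[0]<i[1][0]<w[2] and w[1]<i[1][1]<w[3]] for a,b in(((100,110,40),(128,255,255)),((4,150,90),(17,255,255)))])
a,b=[cv2.resize(cv2.imread(f'pics/{n}.png')[60:235,230:420],None,fx=2.1*2,fy=2.1*2,interpolation=cv2.INTER_CUBIC)[:,200:600] for n in('w2','w6')]
cv2.imwrite('pics/c6.png',np.hstack([a,b])[:600,:800])
E
```

```text
14.0 tool X,Y 488.71 100.6 yaw 0.29 w 68.9 F x,y -0.7 -0.4 ff 0.0 M [-0.04 -0.04 -0.01] bluefinger Y 135.05 orfinger 66.15
[([324, 183, 4, 10, 29], [325.9, 187.5])] [([322, 188, 3, 10, 29], [323.0, 192.3])]
[([345.5, 81.0], array([602. ,  51.2, 136. ]))] [([292.9, 85.1], array([583.3, 100.3, 136. ]))]
[([342.0, 87.2], array([601.8,  51.9, 136. ]))] [([318.3, 84.8], array([597.1,  75.2, 136. ]))]
top [[[310.3, 172.0]], [[294.4, 178.5]]]
top [[], []]
scene [[[321.0, 217.2]], [[340.9, 214.9]]]
scene [[[321.4, 217.3]], [[331.2, 217.8]]]
```

View pics/c6.png

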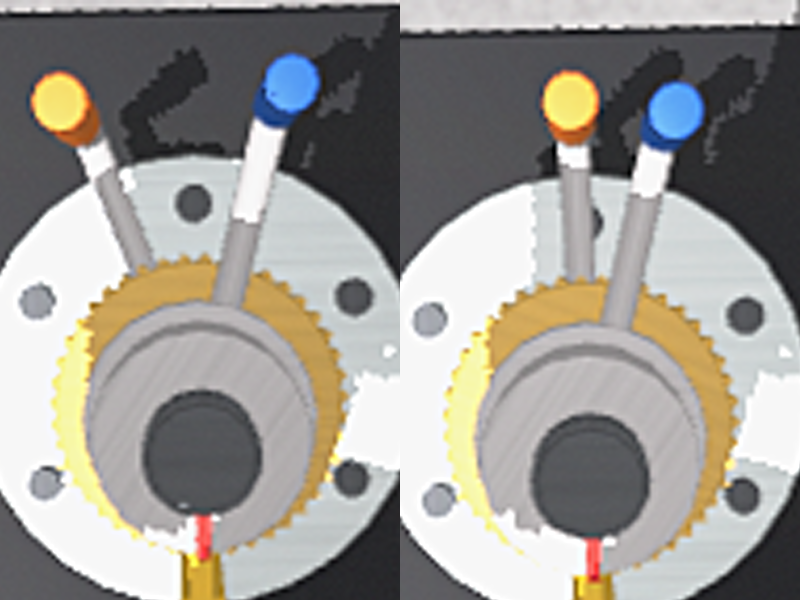

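```bash
python3 -c "
from plant import bot
print(bot.close_job())"
```

```text
the job is handed in; nothing more can be done
None
```

The lock ring is tight against its stop: the fingers stalled at the full 30 N, and the handle centres measure 23.7 mm apart against 23.5 mm expected. The blue handle is within about 1 mm of where it started, with the red line still at the pointer. I let go, pulled the arm clear and handed the job in at about 14 s.

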